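# Third hand for closing a split specimen mould

## Task

Close the split mould whose base stands ready in the middle of the free bench (the other base, set aside by the shelf unit, is not in use): of the two loose half-shells with handles take the one that matches in bore and height, set it upright on the base plate and slide it in gently round the pedestal until the two joint faces meet flush, leaving the other half-shell, the tin, the timer and the beaker where they are. Then be my third hand: keep hold of it with the fingers and press the halves together with a steady 8 to 20 N (never over 40 N), and finish while still holding and pressing like that, so that I can swing in the bolts and tighten the wing nuts.

Things in the scene. Friction and masses are not known exactly. Their poses are not given: they have to be found in the camera images.
- large_base: aluminium base plate of the large split mould, fixed, top 12 mm above the bench, 145 x 130 mm. Origin on the bench under the bore's axis; x points away from the loose half's side; plate spans x -95 to +50, y -65 to +65 mm. Of the two bases, the one in the middle of the free bench (y under 0.1 m) is to be closed; the other is set aside by the shelf unit (y over 0.2 m). Yaw within 0.3 rad.
- large_back: aluminium half tube screwed upright on the large base: bore 50 mm, wall 8, height 100 mm, slotted flanges 9 mm thick, 98 mm over both; folded swing bolts with wing nuts behind. Origin on the bore's axis, level with the plate's top; z up. Flat joint faces in the plane x = 0 look to -x; the tube lies at x > 0.
- large_pedestal (a point): top centre of the large base's pedestal: a round 46 mm disc on the plate, 18 mm high, on the bore's axis; the closed mould surrounds it with 2 mm of play all round (room for a membrane), so the push should go into the joint faces and not into the pedestal
- large_front: loose matching half tube with handle, about 340 g, upright on the bench: bore 50 mm, wall 8, height 100 mm, flanges 9 mm thick, 98 mm over both. Origin on the bore's axis at the underside, z up; joint faces in the plane x = 0 look to +x; shell and handle at x < 0, handle towards the robot within 0.5 rad. Closed, its origin and axes coincide with large_back's.
- large_handle (a point): centre of the large front half's handle, an upright bar 14 mm thick (its y) and 18 mm deep (its x), at x = -58, z = 70 mm of that half; the bar reaches from the underside to z = 94 mm and stands 16 mm clear of the shell, joined by a lug at the foot and one near the top
- small_base: aluminium base plate of the small split mould, fixed, top 12 mm above the bench, 145 x 130 mm. Origin on the bench under the bore's axis; x points away from the loose half's side; plate spans x -95 to +50, y -65 to +65 mm. Of the two bases, the one in the middle of the free bench (y under 0.1 m) is to be closed; the other is set aside by the shelf unit (y over 0.2 m). Yaw within 0.3 rad.
- small_back: aluminium half tube screwed upright on the small base: bore 38 mm, wall 8, height 76 mm, slotted flanges 9 mm thick, 86 mm over both; folded swing bolts with wing nuts behind. Origin on the bore's axis, level with the plate's top; z up. Flat joint faces in the plane x = 0 look to -x; the tube lies at x > 0.
- small_pedestal (a point): top centre of the small base's pedestal: a round 34 mm disc on the plate, 18 mm high, on the bore's axis; the closed mould surrounds it with 2 mm of play all round (room for a membrane), so the push should go into the joint faces and not into the pedestal
- small_front: loose matching half tube with handle, about 210 g, upright on the bench: bore 38 mm, wall 8, height 76 mm, flanges 9 mm thick, 86 mm over both. Origin on the bore's axis at the underside, z up; joint faces in the plane x = 0 look to +x; shell and handle at x < 0, handle towards the robot within 0.5 rad. Closed, its origin and axes coincide with small_back's.
- small_handle (a point): centre of the small front half's handle, an upright bar 14 mm thick (its y) and 18 mm deep (its x), at x = -52, z = 46 mm of that half; the bar reaches from the underside to z = 70 mm and stands 16 mm clear of the shell, joined by a lug at the foot and one near the top
- tin: bystander: round aluminium moisture tin with lid, 64 mm wide, 42 mm high, behind the base in use; origin at the centre of its underside
- timer: bystander: small white bench timer, 62 x 62 x 21 mm, at the front of the bench; origin at the centre of its underside
- beaker: bystander: small clear beaker, 62 mm wide, 78 mm high, behind the base in use; origin at the centre of its underside
There are look-alikes about, which are no part of the job. Leave any yellow look-alike of the small_front alone.

How it is judged:
At the end, for the whole second after the job is handed in: On the base with y < 0.15 m, the same-size front half is closed on the back half: origins within 2 mm in x, 2.5 mm in y and z of the back's frame, y and z axes within 0.04 rad; it presses the back half with 8 to 20 N and the fingers touch it with over 3 N, through the last second (((world y of large_back below 0.15 m and x of large_front in the frame of large_back between -0.002 and 0.002 m and y of large_front in the frame of large_back between -0.0025 and 0.0025 m and z of large_front in the frame of large_back between -0.0025 and 0.0025 m and angle between the z axis of large_front and the z axis of large_back, either way round below 0.04 rad and angle between the y axis of large_front and the y axis of large_back, either way round below 0.04 rad and contact force between large_front and large_back between 8 and 20 N and contact force between the fingers and large_front above 3 N) or (world y of small_back below 0.15 m and x of small_front in the frame of small_back between -0.002 and 0.002 m and y of small_front in the frame of small_back between -0.0025 and 0.0025 m and z of small_front in the frame of small_back between -0.0025 and 0.0025 m and angle between the z axis of small_front and the z axis of small_back, either way round below 0.04 rad and angle between the y axis of small_front and the y axis of small_back, either way round below 0.04 rad and contact force between small_front and small_back between 8 and 20 N and contact force between the fingers and small_front above 3 N))); the arm keeps its last pose, push and grip.
It fails at once if the halves are driven together with more than 40 N (contact force between large_front and large_back above 40 N or contact force between small_front and small_back above 40 N).
It fails at once if the half-shell that does not belong to the mould in use is moved by more than 30 mm ((world y of large_back below 0.15 m and distance of small_front from where it was at the start of the episode above 0.03 m) or (world y of small_back below 0.15 m and distance of large_front from where it was at the start of the episode above 0.03 m)).
It fails at once if the tin, the timer or the beaker is moved by more than 30 mm (distance of any of tin, timer, beaker from where it was at the start of the episode above 0.03 m).
It also fails if it takes over 58 s, if anything falls off the work surface, if the arm or the gripper's body presses on something with over 40 N, if the wrist force passes 120 N, or if a joint passes its speed limit or range.

## Robot

A 6-joint arm with a two-finger parallel gripper is mounted at the origin on a cart in front of the work surface, level with it; the furniture and walls round the work are solid. World frame = base frame: x ahead of the robot, y to its left, z up, the work surface at z = 0. Lengths are in m, angles in rad, forces in N, time in s.
With the tool pointing down it reaches from about 0.375 to 0.925 m from the base axis. Payload 5.7 kg.
Tool frame: the origin (TCP) lies midway between the tips of the shut fingers; the grasp point (between the pads) lies 19 mm behind it (env.hold_point_z is the distance from the TCP to the grasp point, in m); z points along the fingers, y is the line along which they close (so a half turn about z gives the same grasp; the last joint's range is limited). The gripper opens to 88 mm and grips with 3 to 60 N. Pads are 20 mm wide; open, the fingers measure 115 mm over their backs; the gripper's body (75 mm by 178 mm) begins 61 mm behind the grasp point.
Start: joints at [1.004, 0.359, 1.51, -0, 1.272, -0.115], TCP at [0.262, 0.54, 0.223] pointing down, gripper open.
Joint ranges: [-2.97, 2.97], [-1.01, 2.36], [0.21, 2.38], [-0.96, 4.11], [0.2, 2.71], [-2.98, 2.98]. Speed limits (rad/s): [2.39, 2.39, 3.14, 3.14, 3.14, 3.14].

## Interface

Orientations are given as a rotation vector (axis times angle).
In Python, from cell import env gives the robot as it stands. The module is installed in compiled form; this text tells all that it offers.
- The arm moves only by the shell command python3 -m pendant 'ROWS' [FORCE]. ROWS is JSON, a list that holds one entry, the list of rows, each a list of 5 numbers: the closure in counts, from 0 (fully open) to 255 (shut), then the shift along the tool's x, y, z in m, then the turn about the tool's z in rad. A call has 1 to 20 rows; each row shifts and turns the commanded pose from where the row before left it, along the tool's axes as they then stand; what a row does not reach is not made up. A row lasts 1/12 s, in which the tool goes at most 41.7 mm and 7.16 degrees, less where a joint would pass 70% of its speed; a pose out of reach is approached as far as the arm can. A call with a gripper value outside its range is refused whole. The fingers move at their own pace and stop on an object; FORCE is the grip in N (left out, the last holds). Time passes only in rows, so rows that do not move let the fingers close. It gives the time, the measured TCP pose, the force, the opening and the grip force at its end, in the units of the state.
- env.get_state(): the state, without advancing time (a new reading comes with each control period).
- env.camera(name): name is "scene" or "top" or "wrist"; returns a dict with "img" (480x640x3 uint8, blue, green, red), "z_map" (480x640 float32, m along the optical axis (not along the pixel's ray), 0 where there is no reading), "vertical_fov" (degrees; the focal length in pixels is half the picture's height over the tangent of half this angle, whatever the lens; pixels are square), "cx", "cy" (the principal point, pixels), "k1" (the pictures are not rectified: a ray, as slopes to the right and down, at radius r is drawn at 1 + k1 r^2 times it, then the intrinsics apply), "R" (3x3) and "t" (3): a world point X has camera coordinates R X + t. Camera axes: x right, y down, z forward; pixel columns grow to the right and rows downward; lengths in m; the calibration is good to about 2 mm. A picture is of the moment at which its call begins.
- env.close_job(): hands the job in; it is judged then, once.
The state is a dict: "time": time; "qpos": joint angles; "qvel": joint speeds; "joint_efforts": joint torques, N m; "position": TCP position; "tcp_rot": TCP orientation; "ft_force": force on the tool from outside, world axes, zero at the start; "moment": the same for the moment, N m; "width": opening from 0.0 (shut) to 1.0 (fully open); "gripper_force": force on a finger pad.
Only numpy, scipy, OpenCV 4.12 (cv2) and the standard library are available. Lean on these libraries where they do the work, as an engineer would, in place of code of your own. Each camera call takes 0.05 s, during which the arm holds its last target. There are 200 camera calls.

## Working session

There is one attempt and no reset: what is moved stays moved. The work goes in short steps, Python scripts to look and compute and a shell command to move; the robot and the scene stay as the last step left them, time stands still between calls to the robot, and variables do not carry over. Pictures are saved under pics/ and viewed, at most 10 in all, crops included, and the job is handed in when it is done.

```bash
mkdir -p pics
cat > h.py <<'E'
import numpy as np, cv2, pickle
from cell import env
from scipy.spatial.transform import Rotation as Ro
def snap(n,f):
    c=env.camera(n); pickle.dump(c,open(f'{f}.pkl','wb')); cv2.imwrite(f'pics/{f}.png',c['img']); return c
def load(f): return pickle.load(open(f'{f}.pkl','rb'))
def rays(c,uv):
    f=240/np.tan(np.radians(c['vertical_fov'])/2)
    uv=np.asarray(uv,float).reshape(-1,2); K=np.array([[f,0,c['cx']],[0,f,c['cy']],[0,0,1]])
    p=cv2.undistortPoints(uv.reshape(-1,1,2),K,np.array([c['k1'],0,0,0,0.])).reshape(-1,2)
    return np.c_[p,np.ones(len(p))]
def plane(c,uv,z):
    d=rays(c,uv)@c['R']; o=-c['R'].T@c['t']
    return o+d*((z-o[2])/d[:,2])[:,None]
def cloud(c):
    v,u=np.mgrid[:480,:640]; uv=np.c_[u.ravel(),v.ravel()]; Z=c['z_map'].ravel()
    return (((rays(c,uv)*Z[:,None])-c['t'])@c['R']).reshape(480,640,3)
E
python3 - <<'E'
from h import *
for n in('scene','top'):
    c=snap(n,n+'1'); print(n,-c['R'].T@c['t'],c['R'][2],c['vertical_fov'],c['k1'])
print(env.get_state())
E
```

```text
scene [ 0.20432621 -0.73235285  0.6064802 ] [ 0.35189855  0.7653201  -0.53893651] 45.00994217722398 -0.11964647104612858
top [0.4885155  0.03031989 1.11665066] [ 0.08108962 -0.02237232 -0.9964557 ] 52.96541908618039 0.0017565151157207526
{'time': 0.1, 'qpos': array([ 1.00391332e+00,  3.59457508e-01,  1.51128989e+00,  1.09722542e-05,
        1.27247782e+00, -1.15122528e-01]), 'qvel': array([-0.00086477, -0.00176425, -0.00361999, -0.00034816,  0.00098351,
        0.00076452]), 'joint_efforts': array([ 3.90299801e-04, -5.16360354e+01, -2.71406043e+01,  6.77703484e-02,
        2.77065817e-02, -5.15417128e-05]), 'position': array([0.26162305, 0.53929397, 0.22189209]), 'tcp_rot': array([-7.03484942e-01, -3.06124407e+00,  2.41083001e-03]), 'ft_force': array([0.21210317, 0.8878877 , 0.5676448 ]), 'moment': array([0.02872174, 0.01345581, 0.02240901]), 'gripper_force': 0.0, 'width': 0.9973881900548683}
```

View pics/top1.png

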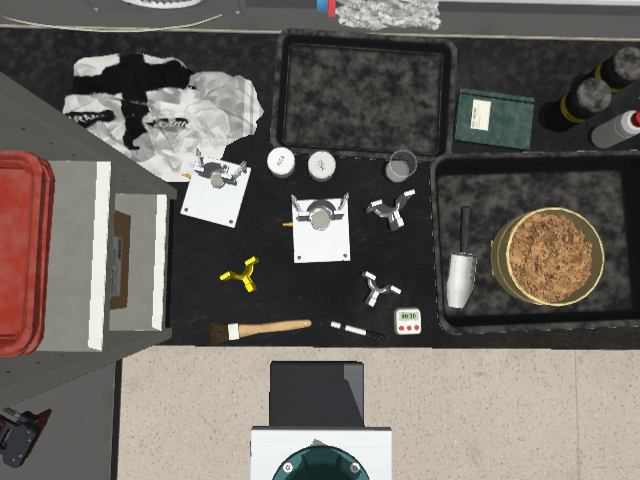

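View pics/scene1.png

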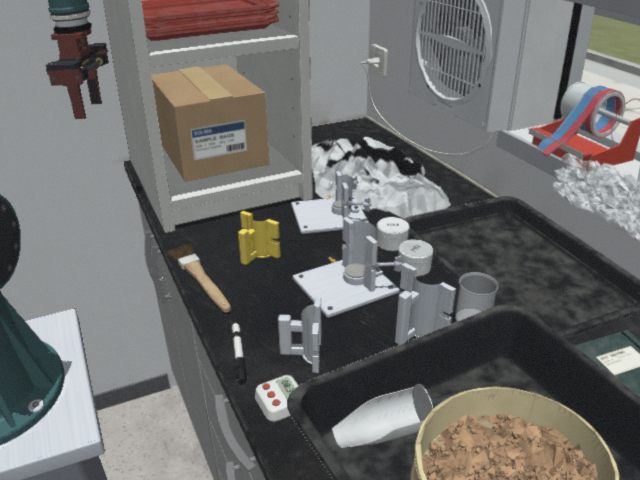

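The top view shows the bases at about (320,220) in use and (215,190) set aside. The grey loose halves are at (395,208) and (378,288), and a yellow look-alike is at (242,272). Next I'll measure the heights.

Run:
```python
from h import *
c=load('top1'); P=cloud(c); im=c['img']
for nm,(u0,v0,u1,v1) in dict(use=(285,185,360,270),h1=(362,185,420,235),h2=(355,265,405,310)).items():
    Q=P[v0:v1,u0:u1].reshape(-1,3); q=Q[Q[:,2]>.03]
    print(nm,q[:,2].max(),np.percentile(q[:,2],[50,90]),q.min(0),q.max(0))
out=np.hstack([cv2.resize(im[180:275,280:375],(400,400),interpolation=2),cv2.resize(im[180:240,360:420],(400,400),interpolation=2)])
zz=P[...,2]; zc=cv2.applyColorMap((np.clip(zz/.125,0,1)*255).astype(np.uint8),cv2.COLORMAP_JET)
out2=np.hstack([cv2.resize(zc[180:275,280:375],(400,400),interpolation=0),cv2.resize(zc[180:240,360:420],(400,400),interpolation=0)])
cv2.imwrite('pics/crop1.png',cv2.resize(np.vstack([out,out2]),(600,600)))
```

```text
use 1.116650663639616 [0.06651885 0.11262293] [ 0.4885155  -0.05325633  0.03000059] [0.67571237 0.07280358 1.11665066]
h1 1.116650663639616 [0.08405114 0.10070108] [ 0.4885155  -0.192298    0.03000097] [0.67994924 0.03031989 1.11665066]
h2 1.116650663639616 [0.06897293 0.07779759] [ 0.43021263 -0.1654679   0.03013784] [0.50368953 0.03031989 1.11665066]
```

View pics/crop1.png

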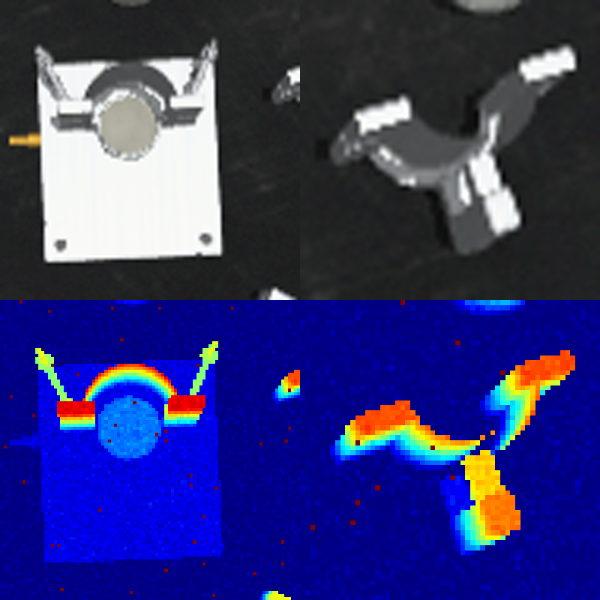

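The base in use is the large one (back top at 0.112 m). The matching half is the one at (395,208), with its handle towards the robot and a yaw of about +0.3. I'll get a first estimate and plan the approach.

Run:
```python
from h import *
c=load('top1'); P=cloud(c); Z=P[...,2]
def comps(box,lo,hi,zp):
    u0,v0,u1,v1=box; m=np.zeros(Z.shape,np.uint8); m[v0:v1,u0:u1]=((Z>lo)&(Z<hi))[v0:v1,u0:u1]
    n,l,s,ce=cv2.connectedComponentsWithStats(m)
    for i in range(1,n):
        if s[i,4]>8: print(box,s[i,4],plane(c,ce[i],zp)[0].round(4))
comps((285,185,360,270),.106,.12,.112)
comps((362,185,420,235),.094,.106,.1)
comps((362,185,420,235),.08,.0945,.094)
for v,lab in((345,'edge'),):
    print(plane(c,[[165,345],[165,200],[320,345]],0.0))
m=np.zeros(Z.shape,np.uint8); s=np.s_[185:270,285:360]; m[s]=((Z>.006)&(Z<.018))[s]
k=max(cv2.findContours(m,0,1)[0],key=cv2.contourArea)
W=plane(c,k.reshape(-1,2),.012)[:,:2].astype(np.float32); r=cv2.minAreaRect(W); print(r)
# shelf points
Q=P[:,:200][Z[:,:200]>.1]; Q=Q[(Q[:,0]>.1)&(Q[:,0]<.7)]
print('shelf',np.percentile(Q,[1,5,50],axis=0))
```

```text
(285, 185, 360, 270) 58 [ 0.6283 -0.0295  0.112 ]
(285, 185, 360, 270) 51 [0.6238 0.0444 0.112 ]
(362, 185, 420, 235) 50 [ 0.6731 -0.1809  0.1   ]
(362, 185, 420, 235) 52 [ 0.6504 -0.1114  0.1   ]
(362, 185, 420, 235) 26 [ 0.6118 -0.1621  0.1   ]
(362, 185, 420, 235) 19 [ 0.6648 -0.1736  0.094 ]
(362, 185, 420, 235) 19 [ 0.6439 -0.1347  0.094 ]
(362, 185, 420, 235) 83 [ 0.6207 -0.1568  0.094 ]
[[0.33429026 0.35540772 0.        ]
 [0.66630414 0.36760747 0.        ]
 [0.33691372 0.00376947 0.        ]]
((0.5961240530014038, 0.013664469122886658), (0.14206692576408386, 0.1461031287908554), 3.1994500160217285)
shelf [[0.22041042 0.03031989 0.11434987]
 [0.26911363 0.34182746 0.17518356]
 [0.51945442 0.40180086 0.38750868]]
```

```bash
cat >> h.py <<'E'
def to(p,yaw=None):
    s=env.get_state(); R=Ro.from_rotvec(s['tcp_rot']).as_matrix()
    d=(np.array(p)-s['position'])@R
    t=np.arctan2(R[1,1],R[0,1])-np.pi/2
    print('t',s['time'].__round__(2),'pos',s['position'].round(4),'toolyaw',t.round(4),'tilt',R[:,2].round(4),'F',s['ft_force'].round(1),'M',s['moment'].round(2),'q',s['qpos'].round(2),'w',round(s['width'],3),'g',round(s['gripper_force'],1))
    print('shift',d.round(4))
    if yaw is not None:
        w=-((yaw-t+np.pi)%(2*np.pi)-np.pi); print('turn',w.round(4),'or',w-np.pi*np.sign(w))
E
python3 - <<'E'
from h import *
to([.27,.28,.24]); to([.60,-.13,.24],.316)
R=Ro.from_rotvec(env.get_state()['tcp_rot']).as_matrix(); print((np.array([.33,-.41,0])@R).round(4))
E
```

```text
t 0.1 pos [0.2616 0.5393 0.2219] toolyaw -0.4518 tilt [-9.0e-04 -1.4e-03 -1.0e+00] F [0.2 0.9 0.6] M [0.03 0.01 0.02] q [ 1.    0.36  1.51  0.    1.27 -0.12] w 0.997 g 0.0
shift [-0.1207 -0.2297 -0.0178]
t 0.1 pos [0.2616 0.5393 0.2219] toolyaw -0.4518 tilt [-9.0e-04 -1.4e-03 -1.0e+00] F [0.2 0.9 0.6] M [0.03 0.01 0.02] q [ 1.    0.36  1.51  0.    1.27 -0.12] w 0.997 g 0.0
shift [-0.5966 -0.4545 -0.0175]
turn -0.7678 or 2.3738290973004545
[-4.759e-01 -2.248e-01  3.000e-04]
```

```bash
python3 -m pendant '[[[0,-0.015,-0.0287,-0.0022,0],[0,-0.015,-0.0287,-0.0022,0],[0,-0.015,-0.0287,-0.0022,0],[0,-0.015,-0.0287,-0.0022,0],[0,-0.015,-0.0287,-0.0022,0],[0,-0.015,-0.0287,-0.0022,0],[0,-0.015,-0.0287,-0.0022,0],[0,-0.015,-0.0287,-0.0022,0]]]' && python3 -m pendant '[[[0,-0.034,-0.0161,0,0],[0,-0.034,-0.0161,0,0],[0,-0.034,-0.0161,0,0],[0,-0.034,-0.0161,0,0],[0,-0.034,-0.0161,0,0],[0,-0.034,-0.0161,0,0],[0,-0.034,-0.0161,0,0],[0,-0.034,-0.0161,0,0],[0,-0.034,-0.0161,0,0],[0,-0.034,-0.0161,0,0],[0,-0.034,-0.0161,0,0],[0,-0.034,-0.0161,0,0],[0,-0.034,-0.0161,0,0],[0,-0.034,-0.0161,0,0],[0,0,0,0,0]]]'; python3 -c "
from h import *
to([.60,-.13,.24],.316)"
```

```text
time: 0.77
position: [0.2691, 0.2792, 0.24]
tcp_rot: [-0.703, -3.062, 0.001]
ft_force: [0.2, -1.0, 0.7]
width: 1.004
gripper_force: 0.0
time: 2.02
position: [0.6036, -0.1355, 0.2396]
tcp_rot: [0.708, 3.057, -0.004]
ft_force: [0.7, -0.7, -0.3]
width: 0.998
gripper_force: 0.0
t 2.02 pos [ 0.6036 -0.1355  0.2396] toolyaw -0.4551 tilt [ 0.0029 -0.0031 -1.    ] F [ 0.7 -0.7 -0.3] M [-0.04 -0.02  0.05] q [-0.33  0.37  1.45 -0.    1.32 -1.45] w 0.998 g 0.0
shift [ 0.0057  0.0034 -0.0004]
turn -0.7711 or 2.3705236051268113
```

```bash
python3 -m pendant '[[[0,0,0,0,-0.0964],[0,0,0,0,-0.0964],[0,0,0,0,-0.0964],[0,0,0,0,-0.0964],[0,0,0,0,-0.0964],[0,0,0,0,-0.0964],[0,0,0,0,-0.0964],[0,0,0,0,-0.0964],[0,0,0,0,0]]]'; python3 -c "
from h import *
c=snap('wrist','w1'); print(-c['R'].T@c['t'],c['R'][2],c['vertical_fov'])
to([.611,-.163,.15],.316)"
```

```text
time: 2.77
position: [0.5989, -0.1293, 0.2398]
tcp_rot: [0.505, -3.1, -0.001]
ft_force: [0.1, -0.2, 1.1]
width: 1.002
gripper_force: 0.0
[ 0.51917095 -0.15572207  0.40232324] [ 0.28374929  0.09564775 -0.95411626] 62.48761006583211
t 2.82 pos [ 0.599  -0.1293  0.2399] toolyaw 0.3178 tilt [-9.e-04  3.e-04 -1.e+00] F [ 0.6  0.3 -0.1] M [0.1  0.02 0.03] q [-0.33  0.36  1.46 -0.    1.32 -2.21] w 1.003 g 0.0
shift [-0.001  -0.0358  0.0899]
turn 0.0018 or -3.13979919022162
```

View pics/w1.png

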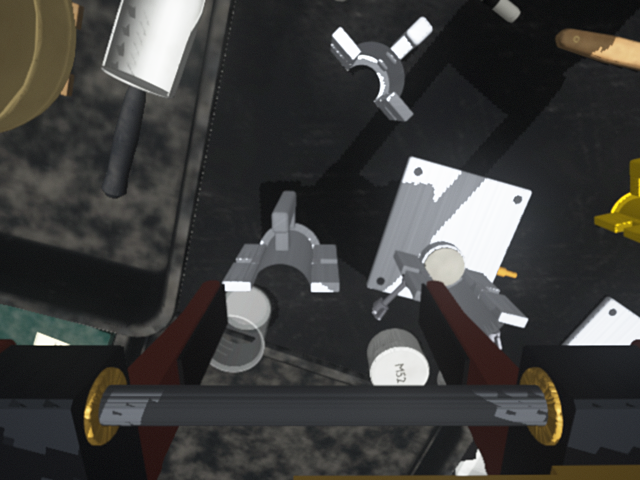

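The wrist view shows the front half with its handle bar top at about (285,205) and flanges at (240,275) and (325,275). The base in use is at about (450,240), with the pedestal at (445,265). I'll measure both from this view.

```bash
cat > meas.py <<'E'
from h import *
import sys
def comps(c,Z,box,lo,hi,zp,amin=60):
    u0,v0,u1,v1=box; m=np.zeros(Z.shape,np.uint8); m[v0:v1,u0:u1]=((Z>lo)&(Z<hi))[v0:v1,u0:u1]
    m=cv2.morphologyEx(m,cv2.MORPH_CLOSE,np.ones((3,3))); m=cv2.morphologyEx(m,cv2.MORPH_OPEN,np.ones((3,3)))
    n,l,s,ce=cv2.connectedComponentsWithStats(m)
    for i in range(1,n):
        if s[i,4]>=amin:
            vu=np.argwhere(l==i)[:,::-1]; W=plane(c,vu,zp)[:,:2].astype(np.float32)
            r=cv2.minAreaRect(W); print(lo,s[i,4],'px',ce[i].round(0),'rect c',np.round(r[0],4),'size',np.round(r[1],4),'ang',round(r[2],2),'zmed',np.median(Z[l==i]).round(4))
E
python3 - <<'E'
from meas import *
c=load('w1'); P=cloud(c); Z=P[...,2]
print('front');comps(c,Z,(215,180,350,300),.096,.108,.1); comps(c,Z,(215,180,350,300),.0895,.0965,.094)
print('back');comps(c,Z,(365,150,540,335),.1065,.12,.112)
comps(c,Z,(365,150,540,335),.024,.036,.03); comps(c,Z,(365,150,540,335),.007,.0165,.012,1000)
E
```

```text
front
0.096 324 px [237. 285.] rect c [ 0.6728 -0.1799] size [0.01   0.0241] ang 18.56 zmed 0.1002
0.096 327 px [324. 286.] rect c [ 0.6498 -0.1111] size [0.01   0.0242] ang 18.52 zmed 0.1002
0.0895 367 px [280. 222.] rect c [ 0.6103 -0.1619] size [0.0176 0.0139] ang 18.52 zmed 0.0941
0.0895 76 px [286. 262.] rect c [ 0.642  -0.1466] size [0.0039 0.0189] ang 6.36 zmed 0.0933
0.0895 99 px [239. 278.] rect c [ 0.6687 -0.1807] size [0.0037 0.0229] ang 18.55 zmed 0.093
0.0895 103 px [323. 279.] rect c [ 0.6464 -0.1128] size [0.0028 0.0254] ang 18.52 zmed 0.093
back
0.1065 92 px [416. 294.] rect c [ 0.628  -0.0398] size [0.0106 0.0065] ang 18.47 zmed 0.1117
0.1065 453 px [508. 319.] rect c [0.6301 0.0429] size [0.0258 0.0282] ang 2.25 zmed 0.1116
0.024 1556 px [443. 264.] rect c [0.6185 0.0066] size [0.0956 0.0409] ang 82.28 zmed 0.0303
0.024 123 px [460. 291.] rect c [0.6409 0.0346] size [0.0083 0.0188] ang 54.27 zmed 0.0301
0.007 12205 px [449. 220.] rect c [0.5984 0.0166] size [0.1445 0.1525] ang 3.4 zmed 0.0125
```

```bash
python3 -m pendant '[[[110,0.0022,0.0253,0,0],[110,0.0022,0.0253,0,0],[110,0.0022,0.0253,0,0],[110,0.0022,0.0253,0,0],[110,0.0022,0.0253,0,0],[110,0.0022,0.0253,0,0],[110,0,0,0,0],[110,0,0,0,0]]]' 20
python3 - <<'E'
from meas import *
c=snap('wrist','w2'); P=cloud(c); Z=P[...,2]
to([.6105,-.1623,.16],.323)
g=(np.abs(P[...,0]-.6)<.12)&(np.abs(P[...,1]-.01)<.1); Z2=np.where(g,Z,-1)
B=(0,0,640,480)
comps(c,Z2,B,.1065,.12,.112); comps(c,Z2,B,.025,.036,.03,500); comps(c,Z2,B,.007,.0165,.012,3000)
E
```

```text
time: 3.48
position: [0.5386, 0.0112, 0.2403]
tcp_rot: [0.499, -3.101, 0.0]
ft_force: [0.7, -1.7, 0.6]
width: 0.567
gripper_force: 0.0
t 3.53 pos [0.5393 0.0103 0.2404] toolyaw 0.3187 tilt [ 4.e-04 -6.e-04 -1.e+00] F [ 0.8 -1.  -0.4] M [ 0.1  -0.    0.05] q [-0.11  0.26  1.62 -0.    1.27 -2.  ] w 0.567 g 0.0
shift [-0.0135 -0.1862  0.0805]
turn -0.0043 or 3.1372822413726706
0.1065 71 px [231. 307.] rect c [ 0.6274 -0.0384] size [0.0048 0.0114] ang 85.14 zmed 0.1118
0.1065 370 px [329. 331.] rect c [0.6233 0.0447] size [0.0132 0.0245] ang 7.68 zmed 0.1122
0.1065 161 px [285. 349.] rect c [0.65  0.015] size [0.0077 0.0365] ang 13.42 zmed 0.1088
0.025 1665 px [294. 277.] rect c [0.6207 0.0066] size [0.0449 0.0896] ang 26.34 zmed 0.0303
0.007 11524 px [305. 230.] rect c [0.598  0.0173] size [0.1448 0.1512] ang 3.33 zmed 0.0125
```

View pics/w2.png

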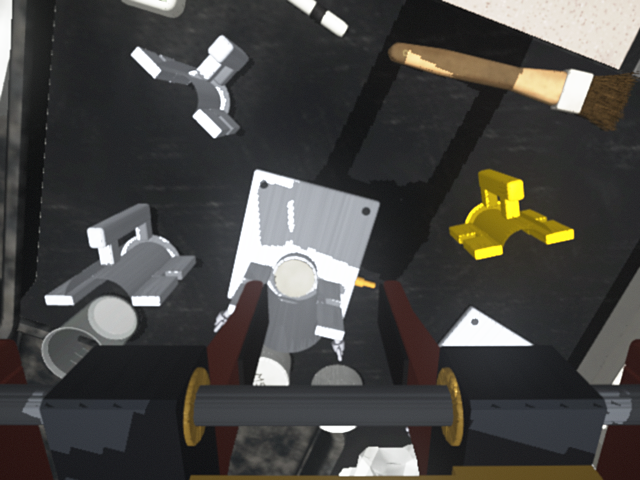

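The wrist view shows the plate's front corners at (258,170) and (380,202), the pedestal at (294,280) and the back's flanges at (255,270) and (330,320). I'll fit the plate edges and the pedestal circle to get the pose.

Run:
```python
from h import *
for f in('w1','w2','top1'):
    c=load(f); P=cloud(c); Z=P[...,2]
    # plate: mask on z band, contour, edges
    g=(np.abs(Z-.012)<.0055)&(np.abs(P[...,0]-.6)<.13)&(np.abs(P[...,1]-.01)<.095)
    m=cv2.morphologyEx(g.astype(np.uint8),cv2.MORPH_OPEN,np.ones((5,5)))
    k=max(cv2.findContours(m,0,1)[0],key=cv2.contourArea).reshape(-1,2)
    W=plane(c,k,.012)[:,:2]
    yaw=.06
    for it in range(4):
        ex=np.array([np.cos(yaw),np.sin(yaw)]); ey=np.array([-ex[1],ex[0]])
        o=np.array([.6215,.0075]) if it==0 else o
        L=np.c_[(W-o)@ex,(W-o)@ey]
        def fit(s,vert):
            A=L[s].astype(np.float32); vx,vy,x0,y0=cv2.fitLine(A,cv2.DIST_HUBER,0,.01,.01).ravel()
            return (x0-vx/vy*y0,-vx/vy) if vert else (y0+vy/vx*(-50e-3-x0),vy/vx)
        a=fit((np.abs(L[:,0]+.095)<.008)&(np.abs(L[:,1])<.055),True)
        l=fit((np.abs(L[:,1]-.065)<.009)&(L[:,0]<-.025)&(L[:,0]>-.085),False)
        r=fit((np.abs(L[:,1]+.065)<.009)&(L[:,0]<-.025)&(L[:,0]>-.085),False)
        w=l[0]-r[0]
        dth=np.median([a[1],l[1],r[1]])
        o=o+ex*(a[0]+.095)+ey*(l[0]+r[0])/2
        yaw+=dth*.7
    print(f,'plate o',o.round(4),'yaw',round(yaw,4),'slopes',np.round([a[1],l[1],r[1]],4),'width',round(w,4))
    # pedestal
    q=(np.abs(Z-.03)<.004)&(np.hypot(P[...,0]-.621,P[...,1]-.007)<.028)
    q=cv2.morphologyEx(q.astype(np.uint8),cv2.MORPH_OPEN,np.ones((5,5)))
    k=max(cv2.findContours(q,0,1)[0],key=cv2.contourArea).reshape(-1,2)
    C=plane(c,k,.03)[:,:2]; 
    x=np.linalg.lstsq(np.c_[2*C,np.ones(len(C))],(C**2).sum(1),rcond=None)[0]
    print('  ped',x[:2].round(4),'r',np.sqrt(x[2]+x[0]**2+x[1]**2).round(4))
```

```text
w1 plate o [0.6224 0.0071] yaw 0.0563 slopes [ 0.0058 -0.0103 -0.0002] width 0.1297
  ped [0.6196 0.0076] r 0.0205
w2 plate o [0.6218 0.0078] yaw 0.0546 slopes [-0.0003  0.003  -0.0044] width 0.1283
  ped [0.6208 0.0077] r 0.0218
top1 plate o [0.6239 0.0071] yaw 0.055 slopes [-0.0003  0.0211 -0.0092] width 0.1262
  ped [0.6251 0.0026] r 0.0124
```

```bash
python3 -m pendant '[[[110,-0.0015,-0.0207,0,0],[110,-0.0015,-0.0207,0,0],[110,-0.0015,-0.0207,0,0],[110,-0.0015,-0.0207,0,0],[110,-0.0015,-0.0207,0,0],[110,-0.0015,-0.0207,0,0],[110,-0.0015,-0.0207,0,0],[110,-0.0015,-0.0207,0,0],[110,-0.0015,-0.0207,0,-0.0045],[110,0,0,0.02,0],[110,0,0,0.02,0],[110,0,0,0.02,0],[110,0,0,0.02,0],[110,0,0,0,0],[110,0,0,0,0]]]'; python3 -c "
from h import *
to([.6105,-.1623,.051],.323)"
```

```text
time: 4.78
position: [0.6099, -0.1633, 0.1592]
tcp_rot: [0.503, -3.099, -0.002]
ft_force: [-1.2, 0.5, 0.3]
width: 0.568
gripper_force: 0.0
t 4.78 pos [ 0.6099 -0.1633  0.1592] toolyaw 0.3219 tilt [-2.5e-03  6.0e-04 -1.0e+00] F [-1.2  0.5  0.3] M [ 0.09 -0.   -0.01] q [-0.37  0.46  1.51 -0.    1.17 -2.26] w 0.568 g 0.0
shift [-0.0011  0.0006  0.1082]
turn -0.0011 or 3.1405080807756955
```

```bash
python3 -m pendant '[[[110,-0.001,0.0006,0.018,0],[110,0,0,0.018,0],[110,0,0,0.018,0],[110,0,0,0.018,0],[110,0,0,0.018,0],[110,0,0,0.018,0],[110,0,0,0,0],[110,0,0,0,0],[255,0,0,0,0],[255,0,0,0,0],[255,0,0,0,0],[255,0,0,0,0],[255,0,0,0,0],[255,0,0,0,0],[255,0,0,0,0],[255,0,0,0,0]]]' 50; python3 -c "
from h import *
to([.6105,-.1623,.051],.323)"
```

```text
time: 6.12
position: [0.6116, -0.1617, 0.0527]
tcp_rot: [-0.507, 3.1, -0.001]
ft_force: [0.4, -0.4, 4.2]
width: 0.154
gripper_force: 50.0
t 6.12 pos [ 0.6116 -0.1617  0.0527] toolyaw 0.3241 tilt [ 5.e-04 -4.e-04 -1.e+00] F [ 0.4 -0.4  4.2] M [0.13 0.12 0.06] q [-0.37  0.59  1.6  -0.    0.96 -2.26] w 0.154 g 50.0
shift [ 0.0012 -0.0002  0.0017]
turn 0.0011 or -3.1405349710945267
```

```bash
python3 -m pendant '[[[255,0,0,-0.005,0],[255,0,0,-0.015,0],[255,0,0,-0.02,0],[255,0,0,-0.02,0],[255,0,0,-0.02,0],[255,0.0142,0.0048,0,0],[255,0.0142,0.0048,0,0],[255,0.0142,0.0048,0,0],[255,0.0142,0.0048,0,0],[255,0.0142,0.0048,0,0],[255,0.0142,0.0048,0,0],[255,0,0,0,0],[255,0,0,0,0]]]'
python3 - <<'E'
from h import *
o=np.array([.6215,.0077]);y=.056; p=o-(.0575+.030)*np.array([np.cos(y),np.sin(y)])
print(p); to([*p,.130],y)
c=snap('scene','s2'); cv2.imwrite('pics/s2c.png',cv2.resize(c['img'][150:390,200:520],(640,480)))
E
```

```text
time: 7.2
position: [0.5205, -0.1611, 0.1321]
tcp_rot: [0.505, -3.1, -0.001]
ft_force: [0.1, -0.4, -1.4]
width: 0.151
gripper_force: 50.0
[0.53413716 0.00280256]
t 7.2 pos [ 0.5205 -0.1611  0.1321] toolyaw 0.3233 tilt [-1.1e-03  5.0e-04 -1.0e+00] F [ 0.1 -0.4 -1.4] M [0.02 0.05 0.05] q [-0.43  0.38  1.73 -0.    1.03 -2.32] w 0.151 g 50.0
shift [-0.065   0.1511  0.0021]
turn 0.2673 or -2.874277993869788
```

View pics/s2c.png

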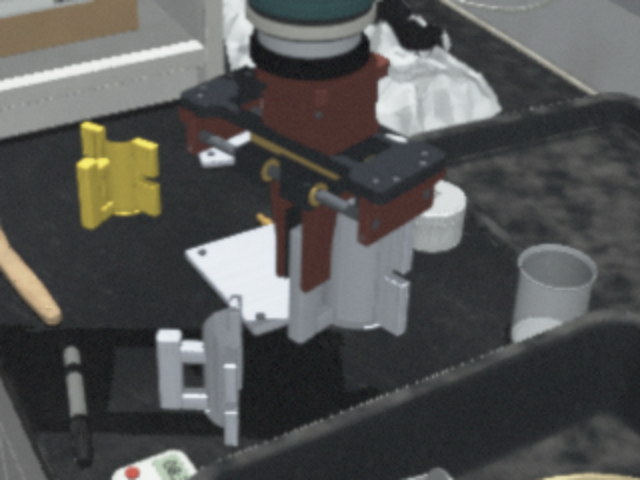

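The half is held firmly and hangs upright in the gripper. I'll turn it first, then carry it over in front of the pedestal.

```bash
python3 -m pendant '[[[255,0,0,0,0.0891],[255,0,0,0,0.0891],[255,0,0,0,0.0891],[255,-0.0028,0.0204,0,0],[255,-0.0028,0.0204,0,0],[255,-0.0028,0.0204,0,0],[255,-0.0028,0.0204,0,0],[255,-0.0028,0.0204,0,0],[255,-0.0028,0.0204,0,0],[255,-0.0028,0.0204,0,0],[255,-0.0028,0.0204,0,0],[255,0,0,0,0],[255,0,0,0,0],[255,0,0,0,0]]]'
python3 - <<'E'
from h import *
to([.5341,.0028,.065],.056)
c=snap('wrist','w3'); P=cloud(c); Z=P[...,2]
from meas import comps
g=(np.abs(P[...,0]-.58)<.09)&(np.abs(P[...,1]-.01)<.08); Z2=np.where(g,Z,-1)
comps(c,Z2,(0,0,640,480),.172,.184,.178,40);
comps(c,Z2,(0,0,640,480),.106,.118,.112,40)
E
```

```text
time: 8.42
position: [0.5353, 0.0026, 0.1322]
tcp_rot: [-0.09, 3.14, -0.001]
ft_force: [-0.5, 0.3, -3.5]
width: 0.155
gripper_force: 50.0
t 8.42 pos [0.5353 0.0026 0.1322] toolyaw 0.0574 tilt [ 4.e-04 -5.e-04 -1.e+00] F [-0.5  0.3 -3.5] M [0.07 0.13 0.03] q [-0.12  0.37  1.75 -0.    1.02 -1.75] w 0.155 g 50.0
shift [0.0012 0.0003 0.0672]
turn 0.0014 or -3.1401932774502335
0.172 3063 px [322. 347.] rect c [0.529  0.0021] size [0.0199 0.039 ] ang 2.53 zmed 0.1742
0.172 845 px [323. 438.] rect c [0.5662 0.0043] size [0.0088 0.0205] ang 3.36 zmed 0.1755
0.106 254 px [323. 270.] rect c [0.5263 0.0019] size [0.0054 0.0135] ang 3.34 zmed 0.112
0.106 491 px [323. 463.] rect c [0.6494 0.009 ] size [0.0097 0.035 ] ang 2.0 zmed 0.1088
```

View pics/w3.png

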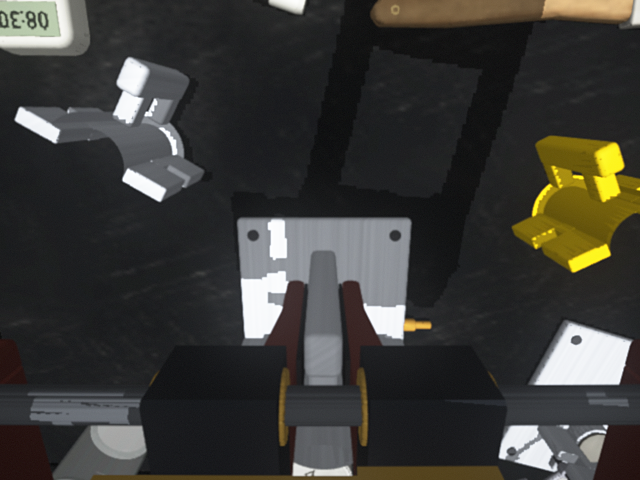

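The wrist view shows the handle centred over the plate: bar at u=322, plate front edge running from u=237 to 411 at v≈218. The two are parallel, so I'll lower it.

```bash
python3 - <<'E'
from h import *
c=load('w3'); P=cloud(c); Z=P[...,2]
m=((np.abs(Z-.012)<.005)).astype(np.uint8); e=[]
for u in range(255,395,5):
    col=np.where(m[200:240,u])[0]; e.append((u,200+col[0]-.5))
W=plane(c,e,.012); a=np.polyfit(W[:,1],W[:,0],1); print('yaw',-a[0],'front mid x at y=.0025',np.polyval(a,.0025),'exp',.6215-.095*.9984)
for v in(225,235,300):
    row=np.where(m[v,225:425])[0]+225; x=plane(c,[(row[0]-.5,v),(row[-1]+.5,v)],.012)
    ey=np.array([-np.sin(.056),np.cos(.056)]); print(v,row[0],row[-1],'lat',(x[:,:2]-[.6215,.0077])@ey)
E
python3 -m pendant '[[[255,0,0,0.015,0],[255,0,0,0.015,0],[255,0,0,0.015,0],[255,0,0,0.01,0],[255,0,0,0.005,0],[255,0,0,0,0],[255,0,0,0,0]]]'; python3 -c "
from h import *
to([.5341,.0028,.065],.056)"
```

```text
yaw 0.05874184908603397 front mid x at y=.0025 0.5258480500148874 exp 0.526652
225 237 410 lat [-0.06446892  0.06477948]
235 238 409 lat [-0.06421453  0.06456337]
300 242 405 lat [-0.06445651  0.06506925]
time: 9.05
position: [0.5348, 0.0024, 0.0724]
tcp_rot: [0.088, -3.14, 0.0]
ft_force: [0.1, -0.5, -2.8]
width: 0.154
gripper_force: 50.0
t 9.05 pos [0.5348 0.0024 0.0724] toolyaw 0.056 tilt [-1.e-04 -1.e-04 -1.e+00] F [ 0.1 -0.5 -2.8] M [0.   0.14 0.04] q [-0.12  0.45  1.81 -0.    0.88 -1.75] w 0.154 g 50.0
shift [0.0007 0.0004 0.0074]
turn 0.0 or -3.1415628492340617
```

```bash
python3 -m pendant '[[[255,0,0,0.003,0],[255,0,0,0.002,0],[255,0,0,0.001,0],[255,0,0,0,0],[255,0,0,0,0]]]'; python3 -m pendant '[[[255,0,0,0.001,0],[255,0,0,0,0],[255,0,0,0,0]]]';python3 -m pendant '[[[255,0,0,0.001,0],[255,0,0,0,0],[255,0,0,0,0]]]'
```

```text
time: 9.47
position: [0.5346, 0.0029, 0.0664]
tcp_rot: [-0.089, 3.14, -0.0]
ft_force: [0.1, 0.2, -2.9]
width: 0.155
gripper_force: 50.0
time: 9.72
position: [0.5346, 0.0029, 0.0653]
tcp_rot: [0.089, -3.14, 0.0]
ft_force: [0.2, 0.8, -3.7]
width: 0.154
gripper_force: 50.0
time: 9.97
position: [0.5347, 0.0028, 0.0647]
tcp_rot: [-0.089, 3.14, -0.0]
ft_force: [-1.4, 0.5, 3.3]
width: 0.155
gripper_force: 50.0
```

```bash
python3 -m pendant '[[[255,0,0,-0.0004,0],[255,-0.003,0,0,0],[255,-0.003,0,0,0],[255,-0.003,0,0,0],[255,-0.003,0,0,0],[255,-0.003,0,0,0],[255,-0.003,0,0,0],[255,-0.003,0,0,0],[255,-0.002,0,0,0],[255,0,0,0,0],[255,0,0,0,0]]]'; python3 -m pendant '[[[255,-0.001,0,0,0],[255,-0.001,0,0,0],[255,0,0,0,0],[255,0,0,0,0]]]'; python3 -c "
from h import *
to([.5641,.0045,.0645],.057)"
```

```text
time: 10.88
position: [0.5414, 0.0033, 0.0665]
tcp_rot: [0.091, -3.112, 0.001]
ft_force: [-43.2, -7.5, 63.4]
width: 0.157
gripper_force: 50.0
time: 11.22
position: [0.5428, 0.0034, 0.0667]
tcp_rot: [0.091, -3.111, 0.001]
ft_force: [-44.7, -9.0, 65.1]
width: 0.157
gripper_force: 50.0
t 11.22 pos [0.5428 0.0034 0.0667] toolyaw 0.0587 tilt [-0.0293 -0.0018 -0.9996] F [-44.7  -9.   65.1] M [-1.49  7.66 -0.18] q [-0.12  0.48  1.77 -0.01  0.92 -1.74] w 0.157 g 50.0
shift [-0.0214 -0.0002  0.0016]
turn 0.0017 or -3.139931011013899
```

Something low blocked the slide after about 7 mm, with 43 N at the wrist. I'll back off and look.

```bash
python3 -m pendant '[[[255,0.003,0,0,0],[255,0.003,0,0,0],[255,0,0,0,0]]]'; python3 -m pendant '[[[255,0.003,0,0,0],[255,0.003,0,0,0],[255,0,0,0,0],[255,0,0,0,0]]]'
python3 - <<'E'
from h import *
to([.5641,.0045,.0645],.057)
c=snap('scene','s3'); cv2.imwrite('pics/s3c.png',cv2.resize(c['img'][200:360,260:460],(800,600),interpolation=cv2.INTER_CUBIC)[:600])
E
```

```text
time: 11.47
position: [0.5421, 0.0033, 0.0662]
tcp_rot: [0.09, -3.121, 0.001]
ft_force: [-31.2, -6.1, 47.1]
width: 0.162
gripper_force: 50.0
time: 11.8
position: [0.5414, 0.0033, 0.0658]
tcp_rot: [0.089, -3.13, 0.001]
ft_force: [-19.2, -3.9, 29.3]
width: 0.154
gripper_force: 50.0
t 11.8 pos [0.5414 0.0033 0.0658] toolyaw 0.0572 tilt [-1.020e-02 -6.000e-04 -9.999e-01] F [-19.2  -3.9  29.3] M [-0.49  2.93 -0.16] q [-0.12  0.47  1.79 -0.    0.89 -1.75] w 0.154 g 50.0
shift [-0.0227 -0.0001  0.0011]
turn 0.0002 or -3.141433497918851
```

View pics/s3c.png

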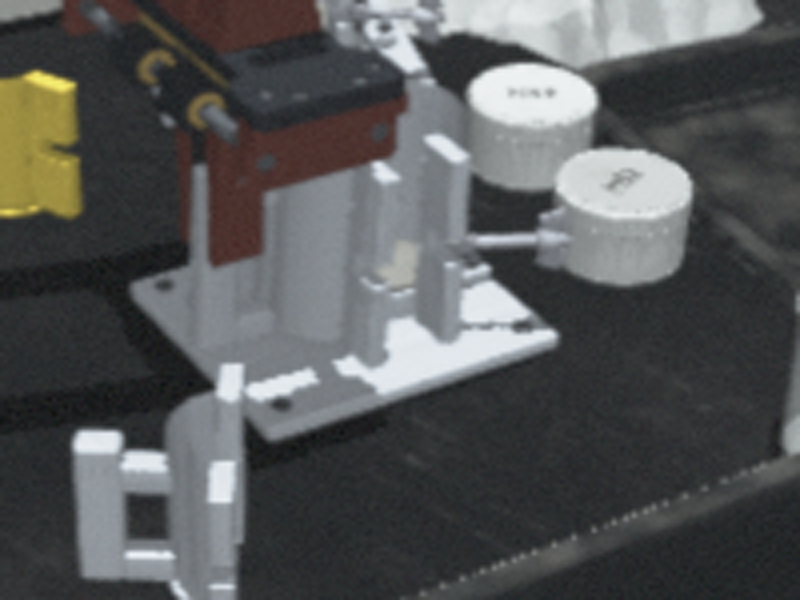

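Nothing stands in the way in the picture; the joint gap is still about 22 mm. The Fx/Fz ratio stays constant, so this is a friction jam on the plate: pushing presses the half down. I'll take the weight off the plate and slide it nearly floating.

```bash
python3 -m pendant '[[[255,0.003,0,0,0],[255,0.003,0,-0.0005,0],[255,0,0,-0.0005,0],[255,0,0,0,0],[255,0,0,0,0]]]'; python3 -c "
from h import *
to([.5641,.0045,.0645],.057)"
```

```text
time: 12.27
position: [0.5418, 0.0032, 0.0655]
tcp_rot: [0.089, -3.14, 0.0]
ft_force: [-1.6, -0.4, 1.1]
width: 0.16
gripper_force: 50.0
t 12.27 pos [0.5418 0.0032 0.0655] toolyaw 0.0567 tilt [-1.e-04 -1.e-04 -1.e+00] F [-1.6 -0.4  1.1] M [0.05 0.24 0.01] q [-0.12  0.47  1.8  -0.    0.87 -1.75] w 0.16 g 50.0
shift [-0.0223 -0.      0.001 ]
turn -0.0003 or 3.141276686298552
```

```bash
python3 -m pendant '[[[255,0,0,-0.0008,0],[255,0,0,0,0],[255,-0.002,0,0,0],[255,-0.002,0,0,0],[255,0,0,0,0],[255,0,0,0,0]]]'; python3 -c "
from h import *
to([.5641,.0045,.0645],.057)"
```

```text
time: 12.77
position: [0.5458, 0.0035, 0.0664]
tcp_rot: [-0.089, 3.14, -0.0]
ft_force: [0.3, 0.2, -2.2]
width: 0.159
gripper_force: 50.0
t 12.77 pos [0.5458 0.0035 0.0664] toolyaw 0.0567 tilt [ 1.e-04 -1.e-04 -1.e+00] F [ 0.3  0.2 -2.2] M [0.03 0.02 0.02] q [-0.12  0.47  1.79 -0.    0.88 -1.75] w 0.159 g 50.0
shift [-0.0183  0.      0.0019]
turn -0.0003 or 3.1412697018216273
```

```bash
python3 -m pendant '[[[255,-0.002,0,0,0],[255,-0.002,0,0,0],[255,-0.002,0,0,0],[255,-0.002,0,0,0],[255,-0.001,0,0,0],[255,-0.001,0,0,0],[255,0,0,0,0],[255,0,0,0,0]]]';python3 -m pendant '[[[255,-0.001,0,0,0],[255,-0.001,0,0,0],[255,-0.001,0,0,0],[255,0,0,0,0],[255,0,0,0,0]]]'
python3 - <<'E'
from h import *
to([.5641,.0045,.0645],.057)
c=snap('scene','s4'); cv2.imwrite('pics/s4c.png',cv2.resize(c['img'][200:320,300:460],(800,600),interpolation=cv2.INTER_CUBIC))
E
```

```text
time: 13.43
position: [0.5555, 0.004, 0.0665]
tcp_rot: [0.089, -3.14, 0.0]
ft_force: [-0.7, -0.4, -3.3]
width: 0.158
gripper_force: 50.0
time: 13.85
position: [0.5586, 0.0042, 0.0665]
tcp_rot: [-0.089, 3.14, -0.0]
ft_force: [0.9, 0.5, -1.9]
width: 0.157
gripper_force: 50.0
t 13.85 pos [0.5586 0.0042 0.0665] toolyaw 0.0566 tilt [ 0.e+00 -1.e-04 -1.e+00] F [ 0.9  0.5 -1.9] M [ 0.07  0.12 -0.03] q [-0.12  0.49  1.76 -0.    0.9  -1.74] w 0.157 g 50.0
shift [-0.0055  0.      0.002 ]
turn -0.0004 or 3.1412211847138924
```

View pics/s4c.png

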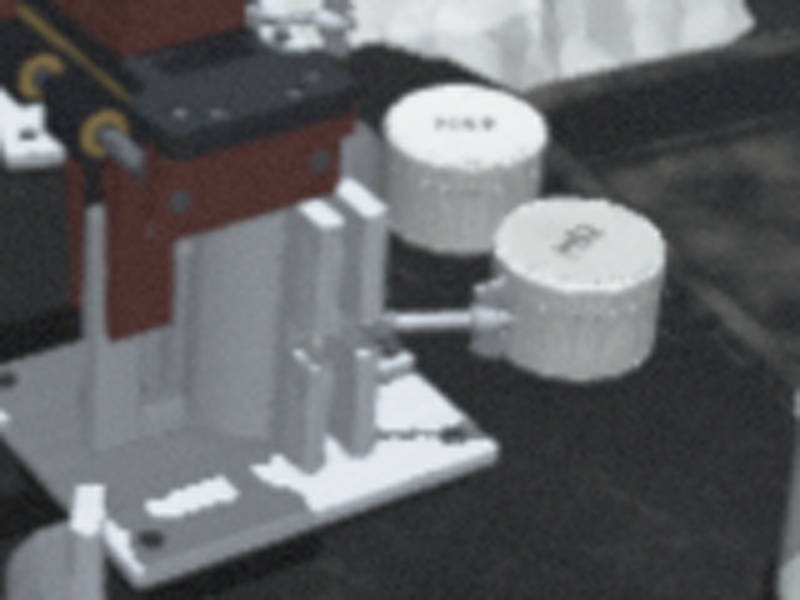

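The flanges stand parallel and level, with about 5 mm of gap left between the faces. I'll close it in small steps.

```bash
python3 -m pendant '[[[255,-0.001,0,0,0],[255,-0.001,0,0,0],[255,-0.001,0,0,0],[255,-0.001,0,0,0],[255,0,0,0,0],[255,0,0,0,0]]]';python3 -m pendant '[[[255,-0.0005,0,0,0],[255,-0.0005,0,0,0],[255,0,0,0,0],[255,0,0,0,0]]]';python3 -m pendant '[[[255,-0.0005,0,0,0],[255,-0.0005,0,0,0],[255,0,0,0,0],[255,0,0,0,0]]]'
```

```text
time: 14.4
position: [0.5626, 0.0044, 0.0664]
tcp_rot: [-0.089, 3.14, -0.0]
ft_force: [-0.1, 0.7, -4.0]
width: 0.157
gripper_force: 50.0
time: 14.73
position: [0.5635, 0.0045, 0.0664]
tcp_rot: [0.089, -3.14, 0.0]
ft_force: [-0.4, -0.5, -2.1]
width: 0.157
gripper_force: 50.0
time: 15.07
position: [0.5646, 0.0045, 0.0665]
tcp_rot: [-0.089, 3.14, -0.0]
ft_force: [-0.1, -0.4, -3.4]
width: 0.158
gripper_force: 50.0
```

```bash
for i in 1; do python3 -m pendant '[[[255,-0.0005,0,0,0],[255,-0.0005,0,0,0],[255,0,0,0,0],[255,0,0,0,0]]]';python3 -m pendant '[[[255,-0.0005,0,0,0],[255,-0.0005,0,0,0],[255,0,0,0,0],[255,0,0,0,0]]]'; done
```

```text
time: 15.4
position: [0.5656, 0.0046, 0.0665]
tcp_rot: [0.089, -3.14, 0.0]
ft_force: [-0.1, 0.8, -3.3]
width: 0.16
gripper_force: 50.0
time: 15.73
position: [0.5666, 0.0046, 0.0665]
tcp_rot: [0.089, -3.14, 0.0]
ft_force: [-0.7, -0.0, -2.8]
width: 0.158
gripper_force: 50.0
```

```bash
python3 -m pendant '[[[255,-0.0005,0,0,0],[255,-0.0005,0,0,0],[255,0,0,0,0],[255,0,0,0,0]]]';python3 -m pendant '[[[255,-0.0005,0,0,0],[255,-0.0005,0,0,0],[255,0,0,0,0],[255,0,0,0,0]]]'
python3 - <<'E'
from h import *
to([.5641,.0045,.0645],.057)
c=snap('scene','s5'); cv2.imwrite('pics/s5c.png',cv2.resize(c['img'][200:320,300:460],(800,600),interpolation=cv2.INTER_CUBIC))
E
```

```text
time: 16.07
position: [0.5666, 0.0047, 0.0663]
tcp_rot: [0.089, -3.139, 0.0]
ft_force: [-3.4, -0.4, -0.7]
width: 0.16
gripper_force: 50.0
time: 16.4
position: [0.5667, 0.0047, 0.0663]
tcp_rot: [0.089, -3.137, 0.0]
ft_force: [-6.4, -0.3, 2.3]
width: 0.16
gripper_force: 50.0
t 16.4 pos [0.5667 0.0047 0.0663] toolyaw 0.0567 tilt [-3.3e-03 -1.0e-04 -1.0e+00] F [-6.4 -0.3  2.3] M [-0.08  0.79 -0.01] q [-0.11  0.5   1.74 -0.    0.91 -1.74] w 0.16 g 50.0
shift [ 0.0026 -0.0001  0.0018]
turn -0.0003 or 3.14131182439388
```

View pics/s5c.png

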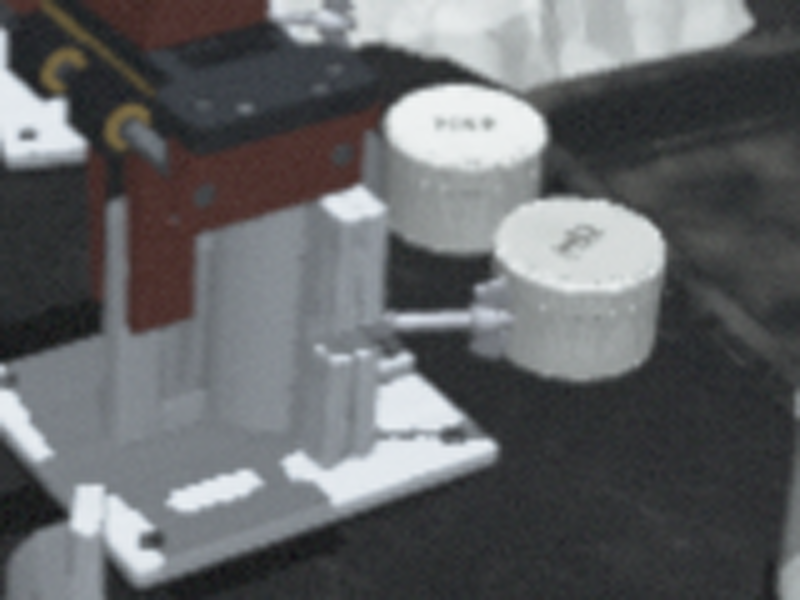

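The faces meet at the top and the forces are rising. I'll compare the top heights and the vertical joint line, then press a little further.

```bash
python3 -m pendant '[[[255,-0.0005,0,0,0],[255,-0.0005,0,0,0],[255,-0.0005,0,0,0],[255,0,0,0,0],[255,0,0,0,0]]]'
python3 - <<'E'
from h import *
to([.5641,.0045,.0645],.057)
o=np.array([.6215,.0077]);y=.057;ex=np.array([np.cos(y),np.sin(y)]);ey=np.array([-ex[1],ex[0]])
acc=[]
for i in range(4):
    c=env.camera('scene'); P=cloud(c); L=np.dstack([(P[...,:2]-o)@ex,(P[...,:2]-o)@ey,P[...,2]]).reshape(-1,3); acc.append(L)
L=np.vstack(acc)
s=L[(np.abs(L[:,1]+.040)<.012)&(np.abs(L[:,0])<.025)&(L[:,2]>.105)&(L[:,2]<.125)]
for a in np.arange(-.015,.016,.003):
    k=s[(s[:,0]>=a)&(s[:,0]<a+.003)]; 
    if len(k)>3: print('top',a.round(3),len(k),np.percentile(k[:,2],[50,90]).round(4))
# side faces (end of flanges facing -y)
for z in np.arange(.015,.11,.01):
    k=L[(L[:,1]<-.04)&(L[:,1]>-.06)&(np.abs(L[:,0])<.014)&(np.abs(L[:,2]-z)<.005)]
    for nm,q in(('f',k[k[:,0]<-.002]),('b',k[k[:,0]>.002])):
        print(nm,round(z,3),len(q),'lat',np.median(q[:,1]).round(4) if len(q) else None,'x',np.percentile(q[:,0],[2,98]).round(4) if len(q) else None)
E
```

```text
time: 16.87
position: [0.5665, 0.0048, 0.0661]
tcp_rot: [0.089, -3.134, -0.0]
ft_force: [-11.3, -2.3, 4.8]
width: 0.158
gripper_force: 50.0
t 16.87 pos [0.5665 0.0048 0.0661] toolyaw 0.0569 tilt [-6.1e-03 -2.0e-04 -1.0e+00] F [-11.3  -2.3   4.8] M [-0.13  1.12 -0.02] q [-0.11  0.5   1.74 -0.    0.91 -1.74] w 0.158 g 50.0
shift [ 0.0024 -0.0001  0.0016]
turn -0.0001 or 3.1414526080565364
top -0.012 5 [0.1094 0.1121]
top -0.009 127 [0.109  0.1125]
top -0.006 57 [0.1118 0.1131]
top -0.003 50 [0.1116 0.1129]
top -0.0 63 [0.1113 0.1129]
top 0.003 60 [0.1114 0.1132]
top 0.006 55 [0.1113 0.1126]
top 0.009 14 [0.111  0.1118]
f 0.015 227 lat -0.0496 x [-0.0136 -0.0025]
b 0.015 189 lat -0.0501 x [0.0021 0.0135]
f 0.025 131 lat -0.0475 x [-0.0123 -0.0024]
b 0.025 73 lat -0.0483 x [0.0021 0.0098]
f 0.035 138 lat -0.0475 x [-0.0117 -0.0031]
b 0.035 83 lat -0.0481 x [0.0021 0.0096]
f 0.045 127 lat -0.0478 x [-0.0118 -0.0022]
b 0.045 77 lat -0.0481 x [0.0021 0.0106]
f 0.055 147 lat -0.0468 x [-0.0113 -0.0021]
b 0.055 136 lat -0.0466 x [0.0021 0.0136]
f 0.065 20 lat -0.0479 x [-0.0092 -0.0029]
b 0.065 66 lat -0.0464 x [0.0025 0.0139]
f 0.075 129 lat -0.0475 x [-0.0104 -0.0027]
b 0.075 90 lat -0.0482 x [0.0021 0.0132]
f 0.085 126 lat -0.0475 x [-0.0103 -0.0023]
b 0.085 71 lat -0.0482 x [0.0022 0.0106]
f 0.095 127 lat -0.0476 x [-0.0094 -0.0025]
b 0.095 89 lat -0.0486 x [0.0022 0.0101]
f 0.105 124 lat -0.0474 x [-0.0091 -0.0025]
b 0.105 83 lat -0.0485 x [0.0021 0.0096]
```

Depth shows the front half pitched by about 0.035 rad: its top touches but the bottom is about 3 mm open, because it slipped in the fingers during the jam. I'll back off, set it down, release it so it stands upright, and regrip lower at mid-height.

```bash
python3 -m pendant '[[[255,0.002,0,0,0],[255,0.002,0,0,0],[255,0.002,0,0,0],[255,0,0,0,0],[255,0,0,0.001,0],[255,0,0,0.0005,0],[255,0,0,0,0],[255,0,0,0,0]]]'; python3 -c "
from h import *
to([.5641,.0045,.0645],.057)"; python3 -m pendant '[[[235,0,0,0,0],[225,0,0,0,0],[210,0,0,0,0],[190,0,0,0,0],[150,0,0,0,0],[110,0,0,0,0],[110,0,0,0,0],[110,0,0,0,0]]]' 10;  python3 -c "
from h import *
to([.5641,.0045,.0645],.057)"
```

```text
time: 17.73
position: [0.5647, 0.0044, 0.0654]
tcp_rot: [-0.089, 3.139, -0.0]
ft_force: [-0.8, 0.4, 3.0]
width: 0.16
gripper_force: 50.0
t 17.73 pos [0.5647 0.0044 0.0654] toolyaw 0.0566 tilt [ 1.2e-03 -2.0e-04 -1.0e+00] F [-0.8  0.4  3. ] M [0.06 0.05 0.07] q [-0.11  0.49  1.75 -0.    0.9  -1.74] w 0.16 g 50.0
shift [0.0006 0.0001 0.0009]
turn -0.0004 or 3.1412092388337602
time: 18.4
position: [0.564, 0.0045, 0.0649]
tcp_rot: [0.089, -3.14, 0.0]
ft_force: [0.0, 0.3, 0.7]
width: 0.514
gripper_force: 0.0
t 18.4 pos [0.564  0.0045 0.0649] toolyaw 0.0566 tilt [-2.e-04 -1.e-04 -1.e+00] F [0.  0.3 0.7] M [-0.01 -0.01  0.03] q [-0.11  0.5   1.75 -0.    0.9  -1.74] w 0.514 g 0.0
shift [-0.0001 -0.      0.0004]
turn -0.0004 or 3.141219341216568
```

```bash
cat > gap.py <<'E'
from h import *
def gap(n=4):
    o=np.array([.6215,.0077]);y=.057;ex=np.array([np.cos(y),np.sin(y)]);ey=np.array([-ex[1],ex[0]])
    L=[]
    for i in range(n):
        P=cloud(env.camera('scene')); L.append(np.dstack([(P[...,:2]-o)@ex,(P[...,:2]-o)@ey,P[...,2]]).reshape(-1,3))
    L=np.vstack(L)
    for z in np.arange(.025,.11,.01):
        k=L[(L[:,1]<-.042)&(L[:,1]>-.055)&(np.abs(L[:,0])<.02)&(np.abs(L[:,2]-z)<.005)]
        h,_=np.histogram(k[:,0],np.arange(-.018,.0181,.0015)); print(round(z,3),'x',np.percentile(k[:,0],[1,99]).round(4),'flat',np.median(k[k[:,0]<-.003][:,1]).round(4),'blat',np.median(k[k[:,0]>.003][:,1]).round(4),h)
    for lo,hi in((-.010,-.004),(.002,.008)):
        k=L[(np.abs(L[:,1]+.038)<.009)&(L[:,0]>lo)&(L[:,0]<hi)&(L[:,2]>.105)&(L[:,2]<.12)]
        print('top z',np.median(k[:,2]).round(4))
    # handle bar: side face at y=-7, x about -67..-49
    k=L[(np.abs(L[:,1])<.012)&(L[:,0]<-.045)&(L[:,0]>-.08)&(L[:,2]>.02)&(L[:,2]<.05)]
    print('bar x',np.percentile(k[:,0],[2,50,98]).round(4),'lat',np.percentile(k[:,1],[5,50]).round(4),len(k))
E
python3 -c "
from gap import *
gap()"
```

```text
0.025 x [-0.0145  0.0097] flat -0.0482 blat -0.0484 [ 0  1 18 37 14 12 20  9 14  3  0  2 32 22 10 18 12 16  9  0  0  0  0  0]
0.035 x [-0.0146  0.0094] flat -0.0485 blat -0.0483 [ 0  1 22 32 10 13 20 11  8  0  0  2 23 25 15 11 14 16  4  0  0  0  0  0]
0.045 x [-0.0146  0.0105] flat -0.0482 blat -0.0483 [ 0  0 16 37 17  9 18 13  5  0  0  0 28 28 22 13 18 11  0  1  0  0  2  0]
0.055 x [-0.0143  0.0146] flat -0.0471 blat -0.0467 [ 0  0  7 38 21 25 16 16  9  1  1  2 23 19 21 17 19 15 18  8  5 12  1  0]
0.065 x [-0.0135  0.0195] flat -0.0478 blat -0.0462 [ 0  0  2 10  6  4  4  1  7  1  0  0  4  4  1  4  4  8 11 12 13 16 10 14]
0.075 x [-0.0145  0.0153] flat -0.0484 blat -0.0476 [ 0  2 18 30 15 13 13 10 14  1  0  2 32 32 16 10 20 10  5  2  9  7  3  1]
0.085 x [-0.0146  0.0099] flat -0.048 blat -0.0487 [ 0  2 25 37 15 19 14 14 12  0  0  5 30 28 21 12 17 12  4  2  0  0  0  0]
0.095 x [-0.0142  0.0104] flat -0.0481 blat -0.0482 [ 0  0 14 47 15 14 19 11  8  2  0  3 25 30 23 13 20 13  8  3  0  0  0  0]
0.105 x [-0.0144  0.0096] flat -0.048 blat -0.0483 [ 0  0 25 31 17 18 14 12 14  4  0  2 28 28 15 17 14 15  9  0  0  0  0  0]
top z 0.1123
top z 0.1116
bar x [-0.0705 -0.0632 -0.0457] lat [-0.0093 -0.0067] 714
```

It now stands upright with a uniform joint gap of about 5 mm. I'll regrip lower, centred on the bar.

```bash
python3 -m pendant '[[[110,0.0053,0,0.006,0],[110,0,0,0.006,0],[110,0,0,0.006,0],[110,0,0,0,0],[110,0,0,0,0],[255,0,0,0,0],[255,0,0,0,0],[255,0,0,0,0],[255,0,0,0,0],[255,0,0,0,0],[255,0,0,0,0],[255,0,0,0,0],[255,0,0,0,0]]]' 60; python3 -m pendant '[[[255,0,0,-0.001,0],[255,0,0,0,0],[255,0,0,0,0]]]'; python3 -c "
from gap import *
to([.5641,.0045,.047],.057)
gap(2)"
```

```text
time: 19.68
position: [0.5588, 0.0042, 0.0471]
tcp_rot: [-0.089, 3.14, -0.0]
ft_force: [0.2, -0.7, 1.6]
width: 0.161
gripper_force: 60.0
time: 19.93
position: [0.5583, 0.0042, 0.0477]
tcp_rot: [0.089, -3.139, -0.0]
ft_force: [-0.2, 0.5, -3.6]
width: 0.157
gripper_force: 60.0
t 19.93 pos [0.5583 0.0042 0.0477] toolyaw 0.0566 tilt [-9.e-04 -0.e+00 -1.e+00] F [-0.2  0.5 -3.6] M [ 0.03  0.1  -0.04] q [-0.12  0.52  1.77 -0.    0.86 -1.74] w 0.157 g 60.0
shift [-0.0058 -0.0001  0.0007]
turn -0.0004 or 3.141226600184924
0.025 x [-0.015   0.0096] flat -0.0484 blat -0.0482 [ 0  2 13 11  9  5  6  5  2  0  0  1 13 13  9  6  8  6  5  0  0  0  0  0]
0.035 x [-0.0146  0.0089] flat -0.0478 blat -0.0486 [ 0  0 16 13  6 12  7  8  5  0  0  0 12 18  3  9 10  5  2  0  0  0  0  0]
0.045 x [-0.0153  0.0108] flat -0.0483 blat -0.0485 [ 0  3 15 10 10  2  8  4  6  0  0  1 11 13  7  9  3  7  1  1  0  0  1  0]
0.055 x [-0.0155  0.0142] flat -0.0475 blat -0.0467 [ 0  4 13 12 10 11  9 10  4  0  0  0  9 15  7  9 12  4 10  5  3  4  0  0]
0.065 x [-0.0138  0.0199] flat -0.0473 blat -0.0464 [ 0  0  2  2  0  0  1  1  0  0  0  0  3  1  1  2  5  2  6  6 10  8  5  7]
0.075 x [-0.0151  0.016 ] flat -0.0482 blat -0.0474 [ 0  4 14 16 10  7  7  6  5  2  0  1 14 14  7  8  7  6  4  1  3  5  2  1]
0.085 x [-0.0149  0.009 ] flat -0.0482 blat -0.0485 [ 0  1 18 12  9  7  8  7  4  2  0  0 12 18 10  7  9  5  1  1  0  0  0  0]
0.095 x [-0.015   0.0096] flat -0.0479 blat -0.0484 [ 0  2 16 16  4 10 11  7  3  0  0  2 13 15  7  8 12  8  5  0  0  0  0  0]
0.105 x [-0.0143  0.0106] flat -0.0482 blat -0.0483 [ 0  0  2  4  5  5 10  6  2  0  0  1 18 16  4  6 12  5  2  2  0  0  0  0]
top z 0.1126
top z 0.1116
bar x [-0.0718 -0.0644 -0.0459] lat [-0.0093 -0.0064] 323
```

Held just off the plate, upright. Now I'll slide in the last 5 mm gently.

```bash
python3 -m pendant '[[[255,-0.001,0,0,0],[255,-0.001,0,0,0],[255,-0.001,0,0,0],[255,-0.001,0,0,0],[255,0,0,0,0],[255,0,0,0,0]]]';python3 -m pendant '[[[255,-0.0005,0,0,0],[255,-0.0005,0,0,0],[255,0,0,0,0],[255,0,0,0,0]]]';python3 -m pendant '[[[255,-0.0005,0,0,0],[255,-0.0005,0,0,0],[255,0,0,0,0],[255,0,0,0,0]]]'; python3 -m pendant '[[[255,-0.0005,0,0,0],[255,-0.0005,0,0,0],[255,0,0,0,0],[255,0,0,0,0]]]'
```

```text
time: 20.53
position: [0.5628, 0.0044, 0.0479]
tcp_rot: [-0.089, 3.14, -0.0]
ft_force: [-0.3, -0.3, -2.7]
width: 0.158
gripper_force: 60.0
time: 20.87
position: [0.5637, 0.0045, 0.048]
tcp_rot: [0.089, -3.14, 0.0]
ft_force: [0.2, 0.5, -2.5]
width: 0.158
gripper_force: 60.0
time: 21.2
position: [0.5643, 0.0045, 0.0479]
tcp_rot: [0.089, -3.14, 0.0]
ft_force: [-0.3, -0.7, -2.4]
width: 0.159
gripper_force: 60.0
time: 21.53
position: [0.5643, 0.0046, 0.0478]
tcp_rot: [0.089, -3.138, 0.0]
ft_force: [-5.4, -0.5, 0.3]
width: 0.156
gripper_force: 60.0
```

```bash
python3 -m pendant '[[[255,-0.0005,0,0,0],[255,-0.0005,0,0,0],[255,-0.0005,0,0,0],[255,0,0,0,0],[255,0,0,0,0],[255,0,0,0,0]]]'; python3 -c "
from gap import *
to([.5641,.0045,.047],.057)
gap(3); to([.5641,.0045,.047],.057)"
```

```text
time: 22.03
position: [0.5641, 0.0047, 0.0476]
tcp_rot: [0.089, -3.135, -0.0]
ft_force: [-8.7, -2.8, 2.7]
width: 0.155
gripper_force: 60.0
t 22.03 pos [0.5641 0.0047 0.0476] toolyaw 0.0568 tilt [-0.0054 -0.     -1.    ] F [-8.7 -2.8  2.7] M [-0.15  0.8   0.01] q [-0.11  0.52  1.75 -0.    0.87 -1.74] w 0.155 g 60.0
shift [ 0.     -0.0002  0.0006]
turn -0.0002 or 3.1413951924555112
0.025 x [-0.0095  0.0102] flat -0.0478 blat -0.0479 [ 0  0  0  0  0  4 20 18 11  7 13  7  7 15 11 13  9  7 11  0  0  0  0  0]
0.035 x [-0.0095  0.0087] flat -0.0479 blat -0.0483 [ 0  0  0  0  0  4 28 15  9 10 11  4 11 13  4 13 11 12  1  0  0  0  0  0]
0.045 x [-0.0093  0.009 ] flat -0.0473 blat -0.0483 [ 0  0  0  0  0  6 23 22 11 12 13 10 11  8 11 13  8 12  1  0  0  0  0  0]
0.055 x [-0.0093  0.0152] flat -0.0473 blat -0.0469 [ 0  0  0  0  0  4 20 17 16 10 17 11 14  9 17 14 12 12 15  5  8  5  4  0]
0.065 x [-0.0079  0.0198] flat -0.0485 blat -0.0465 [ 0  0  0  0  0  0  3  1  4  1  0  2  0  5  2  2  3  6  9 10  8 12  4 16]
0.075 x [-0.009   0.0162] flat -0.0476 blat -0.0481 [ 0  0  0  0  0  2 24 19 13 12 16 12  9 12 15  8 13 11  1  0  7  5  4  1]
0.085 x [-0.0088  0.0111] flat -0.0476 blat -0.0483 [ 0  0  0  0  0  0 23 25 12 13 11 11  9  8 11 14 10 10  1  3  0  0  0  0]
0.095 x [-0.009   0.0105] flat -0.0475 blat -0.0482 [ 0  0  0  0  0  2 19 24 11  8 14 11  7 17  7 15 11 10  8  2  0  0  0  0]
0.105 x [-0.0083  0.0098] flat -0.0491 blat -0.0483 [ 0  0  0  0  0  0  9  4  6 11  9 11 12 15  8 10 15 11  7  0  0  0  0  0]
top z nan
top z 0.112
bar x [-0.0661 -0.0604 -0.0464] lat [-0.009  -0.0062] 424
t 22.18 pos [0.5641 0.0047 0.0476] toolyaw 0.0568 tilt [-0.0054 -0.     -1.    ] F [-8.3 -1.8  2.5] M [-0.15  0.78 -0.03] q [-0.11  0.52  1.75 -0.    0.87 -1.74] w 0.16 g 60.0
shift [ 0.     -0.0002  0.0006]
turn -0.0002 or 3.1413476697470566
  return _methods._mean(a, axis=axis, dtype=dtype,
  ret = ret.dtype.type(ret / rcount)
```

Flush over the full height, with about 0.5 mm of lateral offset. I'll raise the push to about 14 N and lighten the vertical load.

```bash
python3 -m pendant '[[[255,-0.0005,0,-0.0003,0],[255,-0.0005,0,0,0],[255,-0.0005,0,0,0],[255,0,0,-0.0002,0],[255,0,0,0,0],[255,0,0,0,0],[255,0,0,0,0]]]';  python3 - <<'E'
from h import *
F=[]
for i in range(8):
    env.camera('top'); F.append(env.get_state()['ft_force'])
print(np.mean(F,0).round(2),np.std(F,0).round(2)); to([.5641,.0045,.047],.057)
E
```

```text
time: 22.77
position: [0.5639, 0.0047, 0.0477]
tcp_rot: [0.089, -3.132, -0.0]
ft_force: [-11.5, -3.2, 2.6]
width: 0.159
gripper_force: 60.0
[-11.87  -2.43   3.26] [0.49 0.66 0.4 ]
t 23.17 pos [0.564  0.0047 0.0477] toolyaw 0.057 tilt [-8.3e-03 -1.0e-04 -1.0e+00] F [-11.   -1.2   3.5] M [-0.28  1.16 -0.  ] q [-0.11  0.52  1.75 -0.    0.87 -1.74] w 0.16 g 60.0
shift [-0.0001 -0.0002  0.0007]
turn -0.0 or 3.1415544060705916
```

```bash
python3 -m pendant '[[[255,-0.0005,0,-0.0002,0],[255,-0.0005,0,-0.0002,0],[255,-0.0002,0,-0.0001,0],[255,0,0,0,0],[255,0,0,0,0],[255,0,0,0,0],[255,0,0,0,0],[255,0,0,0,0],[255,0,0,0,0]]]';  python3 - <<'E'
from gap import *
F=[]
for i in range(10):
    env.camera('top'); F.append(env.get_state()['ft_force'])
print(np.mean(F,0).round(2),np.std(F,0).round(2)); to([.5641,.0045,.047],.057); gap(4)
E
```

```text
time: 23.92
position: [0.5638, 0.0047, 0.0478]
tcp_rot: [0.089, -3.129, -0.0]
ft_force: [-13.4, -3.6, 2.8]
width: 0.155
gripper_force: 60.0
[-13.93  -3.42   3.26] [0.42 0.69 0.45]
t 24.42 pos [0.5638 0.0047 0.0478] toolyaw 0.057 tilt [-1.080e-02 -2.000e-04 -9.999e-01] F [-13.7  -2.6   3.9] M [-0.36  1.46 -0.  ] q [-0.11  0.52  1.75 -0.    0.88 -1.74] w 0.156 g 60.0
shift [-0.0003 -0.0002  0.0008]
turn 0.0 or -3.1415519091538946
0.025 x [-0.0097  0.0098] flat -0.0478 blat -0.0485 [ 0  0  0  0  0 12 34 19 14 16 11  6 11 21 12 17 16 11  7  1  0  0  0  0]
0.035 x [-0.0101  0.0093] flat -0.0482 blat -0.0484 [ 0  0  0  0  1 13 36 12 12 18 15  4 10 22 12 17 12 13  6  0  0  0  0  0]
0.045 x [-0.0097  0.0095] flat -0.0476 blat -0.0478 [ 0  0  0  0  0 11 35 23 15 16 17  9  8 21 11 15 15 15  2  1  0  0  1  0]
0.055 x [-0.0094  0.0153] flat -0.0475 blat -0.0468 [ 0  0  0  0  0 11 26 21 24 16 20 16 10 19 22 23 17 10 19  7 10 10  3  0]
0.065 x [-0.0075  0.019 ] flat -0.0467 blat -0.046 [ 0  0  0  0  0  0  2  7  2  3  3  3  1  4  3  4  6  5 13 15  9 17  8 17]
0.075 x [-0.0092  0.0154] flat -0.0475 blat -0.0478 [ 0  0  0  0  0  4 35 24 17 19 15 13 13 17 11 20 11 11  5  2  5 10  5  1]
0.085 x [-0.009   0.0098] flat -0.0475 blat -0.0484 [ 0  0  0  0  0  3 33 33  9 20 17 16 10 18 14 18  9 12  5  1  0  0  0  0]
0.095 x [-0.009   0.0105] flat -0.0477 blat -0.0486 [ 0  0  0  0  0  2 28 33 15 17 14 15 13 17 12 19 19 16 10  3  0  0  0  0]
0.105 x [-0.0088  0.01  ] flat -0.0488 blat -0.0484 [ 0  0  0  0  0  0 10  4 12  5 11 17 15 14 22 14 19 14  6  0  0  0  0  0]
top z nan
top z 0.1116
bar x [-0.066  -0.0604 -0.0467] lat [-0.0089 -0.0063] 569
  return _methods._mean(a, axis=axis, dtype=dtype,
  ret = ret.dtype.type(ret / rcount)
```

The push is steady at about 14 N, with the faces flush and the grip at 60 N. I'm handing in while it's still pressing.

```bash
python3 -c "
from cell import env
print(env.close_job())"
```

```text
the job is handed in; nothing more can be done
None
```

I closed the large mould with its matching half and handed the job in with the fingers still gripping at 60 N and pushing at about 14 N measured at the wrist; the interface gave no verdict. The half jammed on the plate once (about 45 N sideways at the wrist, before the halves touched), so I set it down, regripped and slid it in again; the faces looked flush to within about 1 mm, tilted about 0.011 rad.

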